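# Press a converter module into the corner of a soldering jig and hold it

### The job

Pick up the converter module with the orange heat sink and set it flat on the dark jig plate, then press it into the corner so that its white-connector end bears on the red fence and its long side bears on the bare steel fence, square to both. Finish while holding it there: keep your grip and keep pressing it against both fences at once with a few newtons each, ready for soldering. Do not ram it into the fences, and leave the black-sinked module and everything else on the bench where they lie.

Things in the scene. Friction and masses are not known exactly. Their poses are not given: they have to be found in the camera images.
- module: Module to fixture, loose, ~0.28 kg: plain-sided base 90 x 56 x 16 mm (x, y, z); orange finned heat sink 40 x 34 x 32 mm centred on it, 16 to 48 mm above the underside (grip it across the 34 mm, along y); white connector 10 x 38 x 10 mm on the base at the +x end; two capacitors 12 mm wide, 14 high at the -x end. Origin: centre of underside. Starts yawed within 1.2 rad of world x.
- module_corner (a point): Bottom corner of the module's base at its +x (connector) end and +y side, 45 mm in x and 28 mm in y from its origin, at the underside. It belongs in jig_corner.
- jig: Soldering jig, screwed to the bench: dark steel plate 180 x 140 x 12 mm (x, y, z). Origin: centre of the plate's underside, on the bench; x towards the red fence, y towards the steel fence. Its +x direction points away from the robot, turned at most 0.3 rad. The plate is open on the -x and -y sides.
- jig_corner (a point): Inner corner of the jig where the inner faces of both fences meet, on the plate's top surface (12 mm above the bench), 78 mm in x and 58 mm in y from the jig's origin.
- end_fence: Red fence, rigid on the jig plate along its +x edge: 12 x 140 x 12 mm, its top 24 mm above the bench. Origin: centre of its underside. The module's connector end bears on its -x face.
- side_fence: Bare steel fence, rigid on the jig plate along its +y edge: 168 x 12 x 12 mm, its top 24 mm above the bench. Origin: centre of its underside. The module's long +y side bears on its -y face. Plate and fences are smooth: sliding along one while pressing on it drags with a quarter to a third of the push.
- other_module: A module of the same shape and size but with a black heat sink, loose on the bench; leave it alone. Origin and axes as for module.
- tin: Bystander: round blue tin, 68 mm across, 30 mm high. Origin: centre of underside.
- pump: Bystander: blue and silver desoldering pump lying along its x, 230 mm long, 22 mm thick. Origin: under its middle.
- screwdriver: Bystander: small screwdriver with a blue handle, lying. Origin: under its middle.
- screw_tray: Bystander: grey screw tray, 110 x 80 x 22 mm. Origin: centre of underside.
Not all that is in view belongs to the job. What is shaped like the module but blue or yellow is not meant.

How it is judged (in metres and radians):
On the way, in this order (a step that is already met when the one before it is completed fails the run):
1. the module has been lifted clear of the bench (height (world z) of module above 0.02 m), for 0.2 s.
2. the module bears on both fences at once (contact force between module and end_fence above 1 N and contact force between module and side_fence above 1 N), for 0.2 s.
At the end, for the whole second after the job is handed in: Held by the fingers (over 1 N), the module is flat on the plate (within 3 mm, tilt under 2 deg), square to the jig within 2 deg, its corner within 4 mm of the jig corner, at rest, pressing on each fence with over 1 N, all through the last second (all of step 2 and contact force between module and the fingers above 1 N and horizontal distance between module_corner and jig_corner below 0.004 m and z of module in the frame of jig_corner below 0.003 m and angle between the x axis of module and the x axis of jig, either way round below 0.035 rad and angle between module's own z axis and vertical below 0.035 rad and linear speed of module below 0.01 m/s); the arm keeps its last pose, push and grip.
It fails at once if the module is rammed into a fence (over 60 N) (contact force between module and end_fence above 60 N or contact force between module and side_fence above 60 N).
It fails at once if the other module or a bystander is shifted by more than 20 mm (distance of any of other_module, tin, pump, screwdriver, screw_tray from where it was at the start of the episode above 0.02 m).
It also fails if it takes over 70 s, if anything falls off the work surface, if the arm or the gripper's body presses on something with over 40 N, if the wrist force passes 120 N, or if a joint passes its speed limit or range.

### The arm

A 6-joint arm with a two-finger parallel gripper is mounted at the origin on the work surface. World frame = base frame: x ahead of the robot, y to its left, z up, the work surface at z = 0. Lengths are in mm, angles in degrees, forces in N, time in s.
With the tool pointing down it reaches from about 250 to 800 mm from the base axis. Payload 8.5 kg.
Tool frame: the origin (TCP) lies at the very end of the fingers, on their centre line; the grasp point (between the pads) lies 19 mm behind it (grasp_offset is the z of the grasp point in the tool frame, in mm); z points along the fingers, x is the direction in which the jaws open and shut, and the axes are right-handed (so a half turn about z gives the same grasp; the last joint's range is limited). The gripper opens to 85 mm and grips with 20 to 120 N. Pads are 22 mm wide; open, the fingers measure 114 mm over their backs; the gripper's body (76 mm by 85 mm) begins 54 mm behind the grasp point. The pads swing forward as they close: fully open they stand 13 mm farther back than shut.
Start: joints at [-68.468, 13.648, -0.773, 75.585, 0, 90], TCP at [192.666, -488.322, 231.276] pointing down, gripper open.
Joint ranges: [-152.45, 152.45], [-59.26, 108.67], [-65.41, 83.53], [-104.44, 129.93], [-82.83, 76.93], [-180, 180]. Speed limits (degrees/s): [127.2, 127.2, 159.86, 180, 180, 180].

### API

Orientations are given as [roll, pitch, yaw] about the fixed x, y, z axes, in that order (R = Rz(yaw) Ry(pitch) Rx(roll)).
In Python, from station import get_state, capture, calibration, close_job, cut_out, grasp_offset gives the robot as it stands.
- The arm moves only by the tool send_rows, never from a script. Its arguments are lists of equal length, an entry for each row: "offset": the shift along the tool's x, y, z each as a share of 0.15 m, from -1 to 1, a list of three; "turn": the turn, a rotation vector about the tool's x, y, z each as a share of pi rad, from -1 to 1, a list of three. A call has exactly 10 rows; each row shifts and turns the commanded pose from where the row before left it, along the tool's axes as they then stand; what a row does not reach is not made up. A row lasts 1/8 s, in which the tool goes at most 62.5 mm and 10.7 degrees, less where a joint would pass 70% of its speed; a pose out of reach is approached as far as the arm can. A call with a number of a shift or a turn outside -1 to 1 is refused whole. A call with a gripper value outside its range is refused whole. "jaw" is the opening, from 0 (shut) to 1 (fully open), set as the call begins (left out, the last holds). The fingers move at their own pace and stop on an object; the grip force is fixed at half the most. Time passes only in rows, so rows that do not move let the fingers close, or fill a call up. It gives the time, the measured TCP pose, the force and the opening at its end, in the units of the state.
- get_state(): the state, without advancing time (a new reading comes with each control period).
- capture(name): name is "scene" or "side" or "wrist"; returns the picture (420x560x3 uint8, red, green, blue); there is no depth.
- calibration(name): a dict with "fovy" (degrees; the focal length in pixels is half the picture's height over the tangent of half this angle, whatever the lens; pixels are square), "cx", "cy" (the principal point, pixels), "world_from_camera" (4x4, takes a point from camera to world coordinates); the wrist camera has in their place "tool_from_camera" (4x4, takes a point from camera to tool coordinates, whose origin is the TCP and whose axes are the tool frame's). Camera axes: x right, y down, z forward; pixel columns grow to the right and rows downward; lengths in mm; the calibration is good to about 2 mm. A picture is of the moment at which its call begins: read the wrist's pose just before it. calibration takes no time and is no camera call.
- close_job(): hands the job in, once; it reports no verdict.
Trained networks look in the newest picture that a camera, given by its name, has taken for a name from the list of things; names that differ only in an ending like _2 or _b are one class to them, and where a whole thing is asked for, a point or a joint stands for the part that bears it (a point fixed in the world has none). Each returns a list of dicts, best first, with "conf" (0 to 1); they miss things now and then, are a little off and sometimes report something else, mostly with a low value. They report only what shows in the picture. A call takes as long as a camera call. They do not tell look-alikes from the thing itself.
- cut_out(camera, label): "pixels" (420x560 bool, what is visible of it) and "point" ([column, row] in pixels, amid what is visible of it).
The state is a dict: "clock": time; "q": joint angles; "qvel": joint speeds; "joint_efforts": joint torques, N m; "position": TCP position; "eef_rot": TCP orientation; "contact_force": force on the tool from outside, world axes, zero at the start; "ft_torque": the same for the moment, N m; "gripper_width": opening from 0.0 (shut) to 1.0 (fully open).
Only numpy, scipy, OpenCV 4.12 (cv2) and the standard library are available. Lean on these libraries where they do the work, as an engineer would, in place of code of your own. Each camera call takes 0.05 s, during which the arm holds its last target.

## Working session

There is one attempt and no reset: what is moved stays moved. The work goes in short steps, Python scripts to look and compute and a tool call to move; the robot and the scene stay as the last step left them, time stands still between calls to the robot, and variables do not carry over. Pictures are saved under pics/ and viewed, and the job is handed in when it is done.

Besides the shell and the picture viewer there is one more tool, called after "Call:" as name(argument=value, ...) on one line, values as JSON. send_rows: Moves the arm, as the interface text tells. Its arguments: {"type":"object","properties":{"offset":{"type":"array","items":{"type":"array","items":{"type":"number"}}},"turn":{"type":"array","items":{"type":"array","items":{"type":"number"}}},"jaw":{"type":"number"}},"required":["offset","turn"]}

```bash
ls; mkdir -p pics; python3 - <<'E'
from station import *
import cv2,numpy as np
print(get_state(), grasp_offset)
for n in ["scene","side","wrist"]:
    im=capture(n); cv2.imwrite(f"pics/{n}0.png",im[:,:,::-1]); print(n,calibration(n))
E
```

```text
pics
{'clock': 0.0, 'q': array([-6.84702692e+01,  1.36797098e+01, -8.17830412e-01,  7.55836184e+01,
        1.60942508e-03,  9.00001896e+01]), 'qvel': array([-0.06577289, -0.00822343,  0.04027484, -0.04136473, -0.12213394,
        0.03883699]), 'joint_efforts': array([-4.22556928e-03, -5.38776541e+01,  3.46439445e+01,  1.82169786e-02,
       -3.26247928e-04, -6.17830992e-06]), 'position': array([ 192.52067213, -487.97597179,  230.68300691]), 'eef_rot': array([-1.79998391e+02,  8.11586285e-02, -6.84704588e+01]), 'contact_force': array([ 0.31846083,  0.43787588, -0.51434709]), 'ft_torque': array([ 0.00506967, -0.01454385,  0.03606641]), 'gripper_width': 0.9989431898234051} -18.700000000000003
scene {'fovy': 46.42665698751784, 'cx': 277.7855356700193, 'cy': 208.40548651970866, 'world_from_camera': array([[-6.97226197e-01,  6.19022525e-01, -3.61506217e-01,
         1.13170966e+03],
       [ 7.16845966e-01,  6.03996972e-01, -3.48309517e-01,
         5.04542339e+02],
       [ 2.73722356e-03, -5.01994793e-01, -8.64866311e-01,
         1.43931405e+03],
       [ 0.00000000e+00,  0.00000000e+0
[... 241 characters left out ...]
    [-2.01044193e-01,  6.15787182e-01, -7.61831595e-01,
         9.53537481e+02],
       [-1.67917164e-02, -7.79762874e-01, -6.25849741e-01,
         8.38463969e+02],
       [ 0.00000000e+00,  0.00000000e+00,  0.00000000e+00,
         1.00000000e+00]])}
wrist {'fovy': 68.20669628554343, 'cx': 282.07680913299754, 'cy': 206.4523293898139, 'tool_from_camera': array([[ 9.99999965e-01,  1.38303225e-04, -2.24242645e-04,
        -7.69687509e-01],
       [-7.51335880e-05,  9.65495142e-01,  2.60421055e-01,
        -6.63094377e+01],
       [ 2.52522256e-04, -2.60421029e-01,  9.65495119e-01,
        -1.43273335e+02],
       [ 0.00000000e+00,  0.00000000e+00,  0.00000000e+00,
         1.00000000e+00]])}
```

View pics/scene0.png

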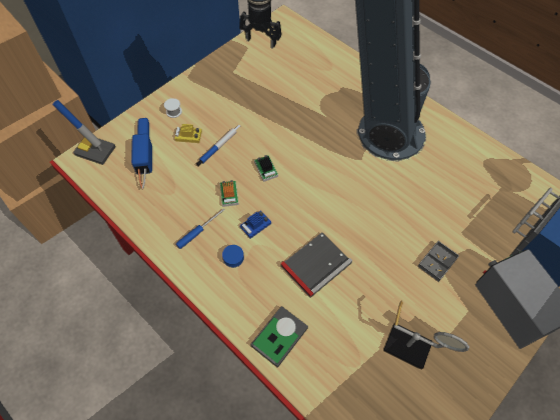

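View pics/side0.png

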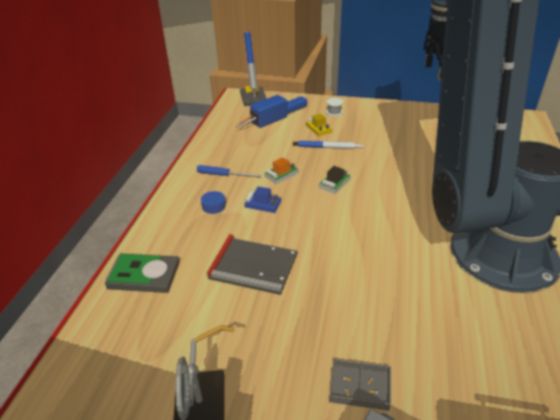

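View pics/wrist0.png

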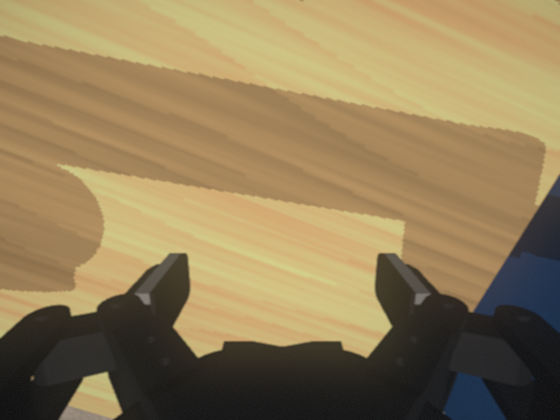

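Scene picture: the orange-sinked module is at (229,192). Its look-alikes are black (265,167), blue (256,223) and yellow (187,133). The jig is at (316,264), with the red fence on its left-lower edge and the steel fence on its lower-right edge. I choose (229,192).

```bash
cat > h.py <<'E'
from station import *
import cv2,numpy as np
from scipy.spatial.transform import Rotation as Ro
def K(c,h=420):
    f=h/2/np.tan(np.radians(c["fovy"])/2); return f
def wfc(n,st=None):
    c=calibration(n)
    if n!="wrist": return c["world_from_camera"]
    st=st or get_state(); T=np.eye(4); T[:3,:3]=Ro.from_euler("xyz",st["eef_rot"],degrees=True).as_matrix(); T[:3,3]=st["position"]
    return T@c["tool_from_camera"]
def ray(n,uv,z,T=None):
    c=calibration(n); T=wfc(n) if T is None else T; f=K(c)
    uv=np.atleast_2d(uv).astype(float)
    d=np.c_[(uv[:,0]-c["cx"])/f,(uv[:,1]-c["cy"])/f,np.ones(len(uv))]@T[:3,:3].T
    o=T[:3,3]; s=(z-o[2])/d[:,2]; return o+d*s[:,None]
def proj(n,P,T=None):
    c=calibration(n); T=wfc(n) if T is None else T; f=K(c)
    p=(np.atleast_2d(P)-T[:3,3])@T[:3,:3]
    return np.c_[c["cx"]+f*p[:,0]/p[:,2],c["cy"]+f*p[:,1]/p[:,2]]
E
python3 - <<'E'
from h import *
im=cv2.imread("pics/scene0.png")
a=cv2.resize(im[145:255,165:305],None,fx=4,fy=4,interpolation=cv2.INTER_CUBIC)
b=cv2.resize(im[225:305,270:370],None,fx=6,fy=6,interpolation=cv2.INTER_CUBIC)
cv2.imwrite("pics/ca.png",a);cv2.imwrite("pics/cb.png",b)
s=cv2.imread("pics/side0.png")
cv2.imwrite("pics/cs.png",cv2.resize(s[140:300,190:360],None,fx=3.5,fy=3.5,interpolation=cv2.INTER_CUBIC))
for n,p in dict(mod=(229,192),blk=(265,167),blue=(256,223),yel=(187,133),jig=(316,264),pump=(218,145),sd=(200,230),tin=(233,255),tray=(438,261)).items(): print(n,ray("scene",p,15)[0].round(0))
for l in ["module","jig"]:
    for d in cut_out("scene",l): print(l,d["conf"],d["point"],d["pixels"].sum())
E
```

```text
mod [ 607. -234.   15.]
blk [ 447. -219.   15.]
blue [627. -82.  15.]
yel [ 540. -533.   15.]
jig [598. 159.  15.]
pump [ 497. -410.   15.]
sd [ 773. -195.   15.]
tin [759. -52.  15.]
tray [320. 429.  15.]
module 0.97 [254.1, 225.5] 472
module 0.94 [228.0, 190.7] 396
module 0.76 [186.4, 133.6] 398
jig 0.82 [316.1, 264.4] 2296
```

View pics/ca.png

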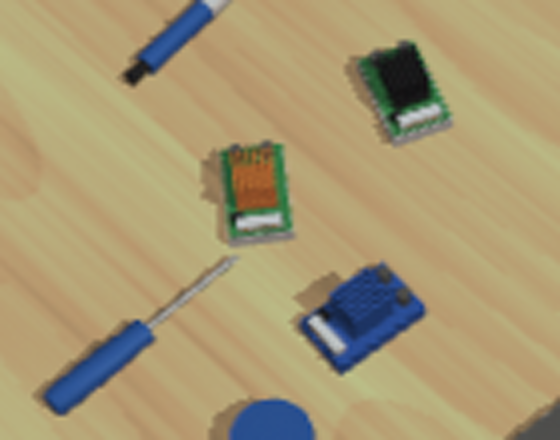

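View pics/cb.png

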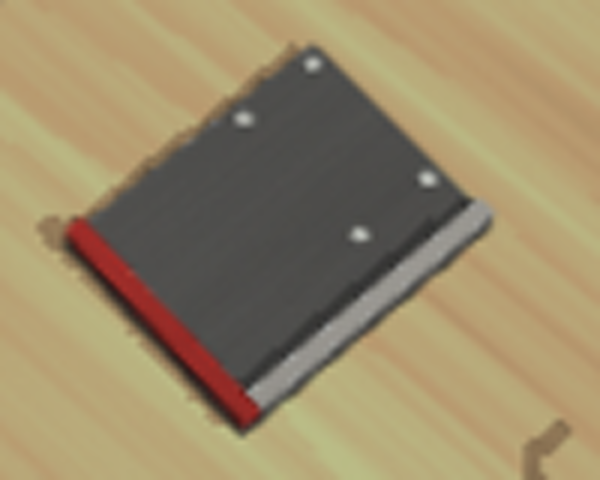

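View pics/cs.png

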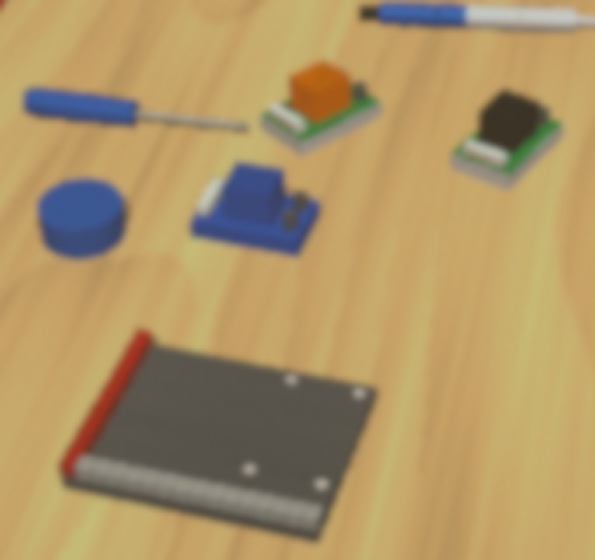

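```bash
python3 - <<'E'
from h import *
from scipy.optimize import least_squares
def fit(corr,x0):
    # corr: list cam, local pt, uv
    def f(x):
        R=np.array([[np.cos(x[2]),-np.sin(x[2])],[np.sin(x[2]),np.cos(x[2])]])
        r=[]
        for n,p,uv in corr:
            w=np.r_[x[:2]+R@np.array(p[:2]),p[2]]
            r.append(proj(n,w)[0]-uv)
        return np.concatenate(r)
    s=least_squares(f,x0); return s.x,f(s.x)
a=lambda u,v:np.array([u/4+165,v/4+145]); b=lambda u,v:np.array([u/6+270,v/6+225]); c=lambda u,v:np.array([u/3.5+190,v/3.5+140])
m=[("scene",(45,28,16),a(292,233)),("scene",(45,-28,16),a(229,237)),("scene",(-45,28,16),a(283,143)),("scene",(-45,-28,16),a(221,151)),
("side",(45,28,16),c(300,140)),("side",(45,-28,16),c(264,115)),("side",(-45,28,16),c(379,98))]
x,r=fit(m,[607,-234,0.5]); print(x,np.degrees(x[2]),r.round(1))
j=[("scene",(90,70,24),b(258,408)),("scene",(90,-70,24),b(80,218)),("scene",(-90,-70,12),b(312,46)),("scene",(-90,70,24),b(492,212)),
("side",(90,70,24),c(67,465)),("side",(90,-70,24),c(145,331)),("side",(-90,-70,12),c(376,390))]
x,r=fit(j,[598,159,0]); print(x,np.degrees(x[2]),r.round(1))
R=np.array([[np.cos(x[2]),-np.sin(x[2])],[np.sin(x[2]),np.cos(x[2])]]);print("corner",x[:2]+R@[78,58])
E
```

```text
[ 607.63497266 -231.53782759    0.91504482] 52.42820627629414 [ 0.8 -0.6 -0.   0.4  0.3 -0.1 -0.3 -0.2  0.2 -0.1 -1.5 -1.   0.6  0.3]
[ 5.88475263e+02  1.58819982e+02 -8.76820660e-02] -5.023812322880232 [-0.7  1.8 -1.4  1.3  1.3 -1.5  2.2 -1.  -1.1 -0.3 -0.9 -0.9  2.1 -1. ]
corner [671.25466377 209.76672748]
```

Orange module: about (608,-232), yaw about 52°. Jig: about (590,159), yaw about -5°. I'll hover over the module, using tool yaw +142 so that joint 6 stays in range at the jig.

Call:
send_rows(offset=[[-0.057,-0.32,0],[-0.057,-0.32,0],[-0.057,-0.32,0],[-0.057,-0.32,0],[-0.057,-0.32,0],[-0.057,-0.32,0],[-0.057,-0.32,0],[-0.057,-0.32,0],[-0.057,-0.32,0],[-0.057,-0.32,0]], turn=[[0,0,-0.055],[0,0,0],[0,0,0],[0,0,0],[0,0,0],[0,0,0],[0,0,0],[0,0,0],[0,0,0],[0,0,0]])

```text
clock: 1.5
position: [563.7, -170.6, 231.2]
eef_rot: [180.0, 0.0, -58.6]
contact_force: [0.2, -0.8, 0.8]
gripper_width: 1.0
```

Call:
send_rows(offset=[[0,0,0],[0,0,0],[0,0,0],[0,0,0],[0,0,0],[0,0,0],[0,0,0],[0,0,0],[0,0,0],[0,0,0]], turn=[[0,0,-0.0558],[0,0,-0.0558],[0,0,-0.0558],[0,0,-0.0558],[0,0,-0.0558],[0,0,-0.0558],[0,0,-0.0558],[0,0,-0.0558],[0,0,-0.0558],[0,0,-0.0558]])

```text
clock: 2.75
position: [562.6, -171.8, 231.1]
eef_rot: [-180.0, 0.0, 42.2]
contact_force: [-0.1, 0.5, -0.5]
gripper_width: 0.997
```

Call:
send_rows(offset=[[0,0,0],[0,0,0],[0,0,0],[0,0,0],[0,0,0],[0,0,0],[0,0,0],[0,0,0],[0,0,0],[0,0,0]], turn=[[0,0,-0.0558],[0,0,-0.0558],[0,0,-0.0558],[0,0,-0.0558],[0,0,-0.0558],[0,0,-0.0558],[0,0,-0.0558],[0,0,-0.0558],[0,0,-0.0558],[0,0,0]])

```text
clock: 4.0
position: [562.6, -171.8, 231.2]
eef_rot: [-180.0, -0.0, 132.2]
contact_force: [-0.4, -0.3, -0.1]
gripper_width: 1.004
```

Call:
send_rows(offset=[[-0.1,-0.01,0],[-0.1,-0.01,0],[-0.1,-0.01,0],[-0.1,-0.01,0],[-0.1,-0.007,0],[0,0,0],[0,0,0],[0,0,0],[0,0,0],[0,0,0]], turn=[[0,0,0],[0,0,0],[0,0,0],[0,0,0],[0,0,-0.0558],[0,0,0],[0,0,0],[0,0,0],[0,0,0],[0,0,0]])

```text
clock: 5.25
position: [607.8, -231.8, 231.5]
eef_rot: [180.0, 0.0, 142.3]
contact_force: [-0.3, 0.6, -0.3]
gripper_width: 1.001
```

```bash
python3 - <<'E'
from h import *
st=get_state();print(st["position"],st["eef_rot"],st["q"])
im=capture("wrist"); cv2.imwrite("pics/w1.png",im[:,:,::-1]); np.save("w1T.npy",wfc("wrist",st))
E
```

```text
[ 607.8064879  -231.82713427  231.5093127 ] [1.79991825e+02 6.36961217e-03 1.42294396e+02] [-2.08804737e+01  2.64153552e+01  1.83800065e+01  8.19561880e+01
  5.98149728e-03 -7.31748701e+01]
```

View pics/w1.png

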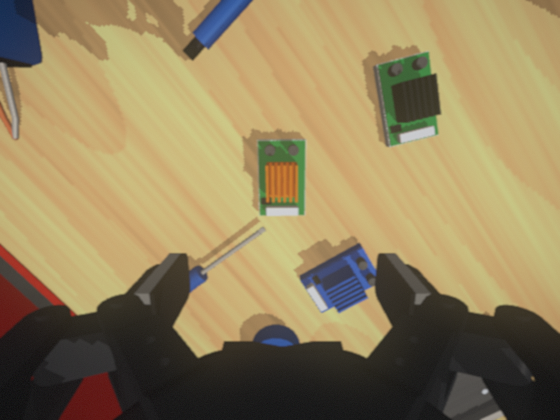

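The wrist picture shows the orange-finned module at (282,178), aligned with the jaw axis, connector down at (282,212). The black module is at (408,98) and the blue one at (340,280). I'll take a close crop and measure.

```bash
python3 - <<'E'
from h import *
im=cv2.imread("pics/w1.png")
a=cv2.resize(im[130:225,235:330],None,fx=6,fy=6,interpolation=cv2.INTER_CUBIC)
cv2.imwrite("pics/w1c.png",a)
T=np.load("w1T.npy")
x=[607.6,-231.5,np.radians(52.43)]
R=np.array([[np.cos(x[2]),-np.sin(x[2])],[np.sin(x[2]),np.cos(x[2])]])
for p in [(45,28,16),(45,-28,16),(-45,28,16),(-45,-28,16),(20,17,48),(20,-17,48),(-20,17,48),(-20,-17,48)]:
    uv=proj("wrist",np.r_[x[:2]+R@p[:2],p[2]],T)[0]; print(p,uv.round(1),((uv-[235,130])*6).round(0))
E
```

```text
(45, 28, 16) [305.2 217.1] [421. 523.]
(45, -28, 16) [258.9 217.3] [143. 524.]
(-45, 28, 16) [306.6 141.2] [429.  67.]
(-45, -28, 16) [257.2 141.3] [133.  68.]
(20, 17, 48) [297.6 203.8] [376. 443.]
(20, -17, 48) [266.4 203.9] [188. 443.]
(-20, 17, 48) [298.  167.1] [378. 222.]
(-20, -17, 48) [265.8 167.1] [185. 223.]
```

View pics/w1c.png

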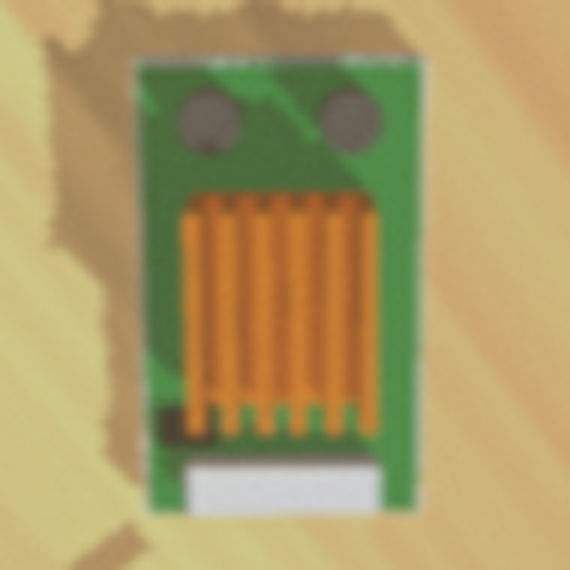

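The close crop confirms it: orange fins, white connector, yaw right within 0.3°, and the centre about 1.5 mm towards -tool y. Descending.

Call:
send_rows(offset=[[0,-0.01,0.15],[0,0,0.15],[0,0,0.15],[0,0,0.15],[0,0,0.15],[0,0,0.15],[0,0,0.15],[0,0,0.15],[0,0,0.15],[0,0,0.067]], turn=[[0,0,0],[0,0,0],[0,0,0],[0,0,0],[0,0,0],[0,0,0],[0,0,0],[0,0,0],[0,0,0],[0,0,0]], jaw=1)

```text
clock: 6.55
position: [606.3, -232.9, 17.5]
eef_rot: [-180.0, -0.1, 142.3]
contact_force: [-1.1, -0.5, -0.3]
gripper_width: 0.998
```

```bash
python3 - <<'E'
from h import *
st=get_state();print(st["position"],st["eef_rot"],st["contact_force"])
im=capture("wrist"); cv2.imwrite("pics/w2.png",im[:,:,::-1])
E
```

```text
[ 606.30553945 -232.92796617   17.52524447] [-1.79975551e+02 -9.72756825e-02  1.42303357e+02] [-1.05762857 -0.46292262 -0.33800098]
```

View pics/w2.png

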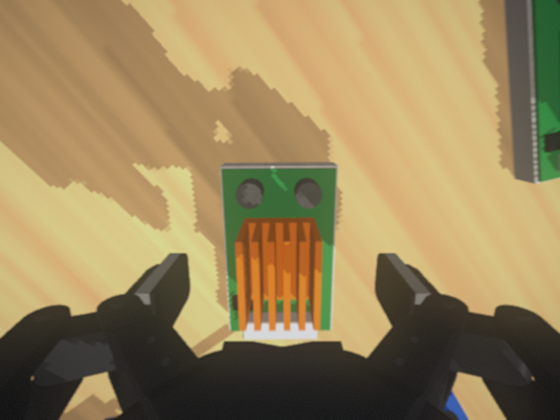

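The wrist view shows the heat sink centred between the pads: fins at columns 236–323, pads at 187 and 377. Closing.

Call:
send_rows(offset=[[0,0,-0.007],[0,0,0],[0,0,0],[0,0,0],[0,0,0],[0,0,0],[0,0,0],[0,0,0],[0,0,0],[0,0,0]], turn=[[0,0,0],[0,0,0],[0,0,0],[0,0,0],[0,0,0],[0,0,0],[0,0,0],[0,0,0],[0,0,0],[0,0,0]], jaw=0)

```text
clock: 7.85
position: [607.7, -233.5, 20.9]
eef_rot: [180.0, 0.1, 142.3]
contact_force: [-0.2, -0.5, 5.7]
gripper_width: 0.385
```

```bash
python3 - <<'E'
from h import *
st=get_state();print(st["position"],st["eef_rot"],st["contact_force"],st["gripper_width"])
im=capture("wrist"); cv2.imwrite("pics/w3.png",im[:,:,::-1])
E
```

```text
[ 607.67794528 -233.51479362   20.8774436 ] [1.79967905e+02 1.01918457e-01 1.42314029e+02] [-0.15762846 -0.48010193  5.69878889] 0.38490853967137373
```

View pics/w3.png

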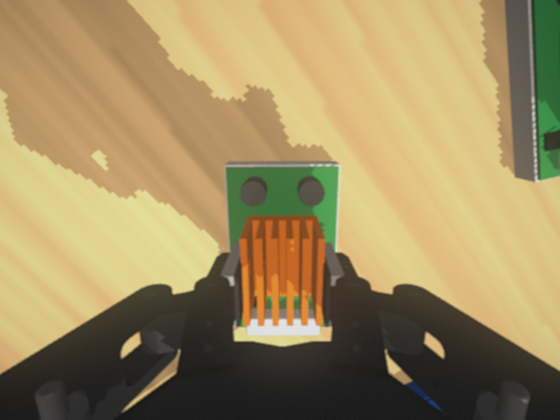

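Gripped. Lifting.

Call:
send_rows(offset=[[0,0,-0.05],[0,0,-0.1],[0,0,-0.14],[0,0,-0.14],[0,0,-0.14],[0,0,-0.14],[0,0,-0.14],[0,0,-0.14],[0,0,0],[0,0,0]], turn=[[0,0,0],[0,0,0],[0,0,0],[0,0,0],[0,0,0],[0,0,0],[0,0,0],[0,0,0],[0,0,0],[0,0,0]])

```text
clock: 9.15
position: [606.6, -233.1, 167.8]
eef_rot: [-180.0, -0.0, 142.3]
contact_force: [-0.1, 0.5, -2.2]
gripper_width: 0.39
```

```bash
python3 - <<'E'
from h import *
st=get_state();print(st["position"],st["eef_rot"],st["contact_force"],st["gripper_width"])
im=capture("wrist"); cv2.imwrite("pics/w4.png",im[:,:,::-1])
im=capture("side"); cv2.imwrite("pics/s4.png",im[:,:,::-1])
E
```

```text
[ 606.64728523 -233.1173562   167.80640786] [-1.79991489e+02 -4.12678773e-02  1.42312728e+02] [-0.12262192  0.45685396 -2.17774241] 0.3897374356867942
```

View pics/w4.png

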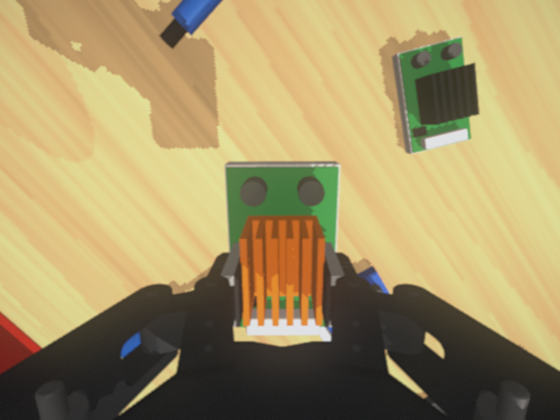

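View pics/s4.png

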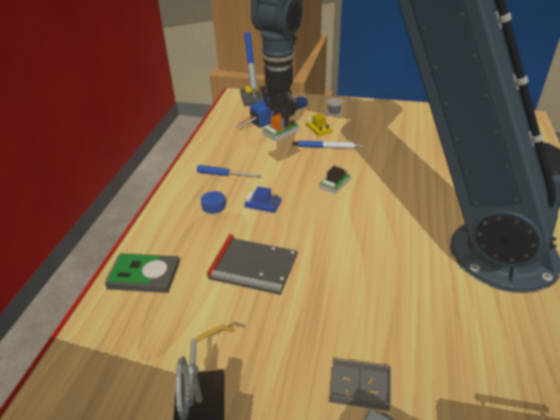

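The module hangs level in the grip and the bystanders are unmoved. Next I move to a point from which the wrist camera can measure the jig.

Call:
send_rows(offset=[[0.04,0.09,-0.03],[0.08,0.17,-0.05],[0.13,0.26,-0.05],[0.15,0.3,-0.06],[0.16,0.33,-0.06],[0.16,0.33,-0.06],[0.15,0.3,-0.06],[0.13,0.27,-0.05],[0.09,0.19,-0.04],[0.05,0.1,-0.02]], turn=[[0,0,0],[0,0,0],[0,0,0],[0,0,0],[0,0,0],[0,0,0],[0,0,0],[0,0,0],[0,0,0],[0,0,0]])

```text
clock: 10.5
position: [686.1, 151.7, 240.2]
eef_rot: [-180.0, -0.0, 142.4]
contact_force: [0.0, -0.3, -2.1]
gripper_width: 0.386
```

Call:
send_rows(offset=[[0,0,0],[0,0,0],[0,0,0],[0,0,0],[0,0,0],[0,0,0],[0,0,0],[0,0,0],[0,0,0],[0,0,0]], turn=[[0,0,0.03],[0,0,0.05],[0,0,0.05],[0,0,0.05],[0,0,0.05],[0,0,0.05],[0,0,0.038],[0,0,0],[0,0,0],[0,0,0]])

```text
clock: 11.75
position: [686.2, 149.0, 240.3]
eef_rot: [-180.0, -0.0, 85.1]
contact_force: [-0.3, 0.2, -2.0]
gripper_width: 0.389
```

```bash
python3 - <<'E'
from h import *
st=get_state();print(st["position"],st["eef_rot"],st["contact_force"],st["gripper_width"],st["q"])
im=capture("wrist"); cv2.imwrite("pics/w5.png",im[:,:,::-1]);np.save("w5T.npy",wfc("wrist",st))
E
```

```text
[686.17421079 148.9537958  240.27443684] [-1.79987834e+02 -1.24864820e-03  8.51480915e+01] [-0.27043867  0.23884212 -1.96167361] 0.3890122502948968 [1.22455849e+01 3.22344944e+01 2.95761393e+01 8.73529057e+01
 4.77010534e-03 1.70974928e+01]
```

View pics/w5.png

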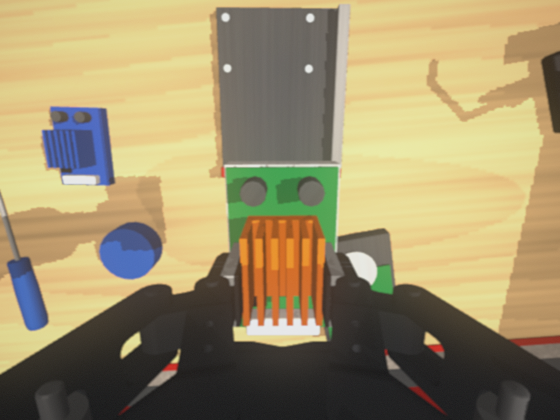

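The plate fills columns 216–348 and rows 5–165, with the steel fence at its right edge. The red fence is hidden behind the held module (row ~170). I'll back off 40 mm more.

Call:
send_rows(offset=[[0,0.05,0],[0,0.07,0],[0,0.07,0],[0,0.06,0],[0,0.02,0],[0,0,0],[0,0,0],[0,0,0],[0,0,0],[0,0,0]], turn=[[0,0,0],[0,0,0],[0,0,0],[0,0,0],[0,0,0],[0,0,0],[0,0,0],[0,0,0],[0,0,0],[0,0,0]])

```text
clock: 13.05
position: [726.5, 145.6, 240.4]
eef_rot: [180.0, -0.0, 85.1]
contact_force: [-0.1, -0.8, -2.3]
gripper_width: 0.385
```

```bash
python3 - <<'E'
from h import *
st=get_state();print(st["position"],st["eef_rot"])
im=capture("wrist")[:,:,::-1]; cv2.imwrite("pics/w6.png",im);np.save("w6T.npy",wfc("wrist",st))
cv2.imwrite("pics/w6c.png",cv2.resize(im[0:200,190:390],None,fx=3,fy=3,interpolation=cv2.INTER_CUBIC))
E
```

```text
[726.48987914 145.64322325 240.44382887] [ 1.79998374e+02 -6.91306037e-03  8.50782941e+01]
```

View pics/w6c.png

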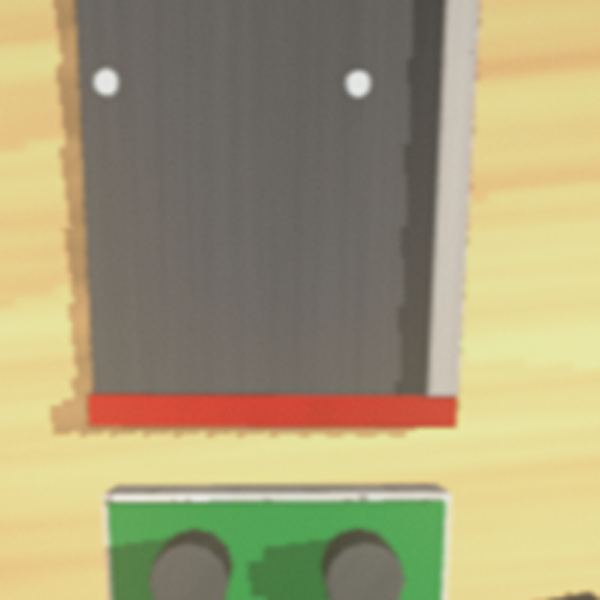

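```bash
python3 - <<'E'
from h import *
T=np.load("w6T.npy"); c=lambda u,v:np.array([u/3+190,v/3])
P=lambda u,v,z:ray("wrist",c(u,v),z,T)[0]
ang=lambda a,b:np.degrees(np.arctan2(*(b-a)[[1,0]]))
r0,r1=P(89,395,24),P(430,396,24); print("red inner",r0,r1,ang(r0,r1)-90)
o0,o1=P(89,428,24),P(457,427,24); print("red outer",o0,o1,ang(o0,o1)-90,np.linalg.norm(o1-o0))
s0,s1=P(445,0,24),P(428,395,24); print("steel inner",s0,s1,ang(s0,s1))
t0,t1=P(480,0,24),P(458,395,24); print("steel outer",ang(t0,t1),np.linalg.norm(t1-s1))
print("plate left",ang(P(76,0,12),P(92,390,12)))
# module in tool frame
cal=calibration("wrist")["tool_from_camera"]
for uv in [(108,500),(447,498)]: print("mod back tool",ray("wrist",c(*uv),4.9,cal)[0])
E
```

```text
red inner [664.51824214  81.31332864  24.        ] [675.87328713 209.03266597  24.        ] -5.080593737892713
red outer [676.59300989  79.63886331  24.        ] [688.18630943 218.74088836  24.        ] -4.764240598089444 139.58430416688043
steel inner [545.45925222 219.75642318  24.        ] [675.44314173 208.29929554  24.        ] -5.03718529775159
steel outer -5.305442277248738 11.278756941039275
plate left -5.429496249861248
mod back tool [-25.80803362 -45.20632771   4.9       ]
mod back tool [ 28.21040835 -45.53093943   4.9       ]
```

Jig: yaw -5.05°, jig corner at (675.6, 208.6). From the scene view alone it was (671, 210), and the wrist view is closer. Seated TCP would be about (628.3, 184.7, 33). I'm going to a point 15 mm short on both axes.

Call:
send_rows(offset=[[0.01,-0.05,0],[0.01,-0.1,0.05],[0.01,-0.12,0.12],[0.014,-0.125,0.15],[0.02,-0.13,0.17],[0.02,-0.12,0.17],[0.01,-0.08,0.15],[0.01,-0.05,0.13],[0,0,0.09],[0,0,0.04]], turn=[[0,0,0],[0,0,0],[0,0,0],[0,0,0],[0,0,0],[0,0,0],[0,0,0],[0,0,0],[0,0,0],[0,0,0]])

```text
clock: 14.35
position: [612.1, 171.1, 79.4]
eef_rot: [-180.0, -0.0, 85.1]
contact_force: [-0.0, -0.7, -1.8]
gripper_width: 0.389
```

```bash
python3 - <<'E'
from h import *
st=get_state();print(st["position"],st["eef_rot"],st["contact_force"])
im=capture("side")[:,:,::-1]
cv2.imwrite("pics/s7.png",cv2.resize(im[200:310,190:320],None,fx=5,fy=5,interpolation=cv2.INTER_CUBIC))
E
```

```text
[612.06047514 171.10599813  79.39145406] [-1.79988095e+02 -1.08536945e-03  8.50764686e+01] [-0.00261404 -0.65767605 -1.75414448]
```

View pics/s7.png

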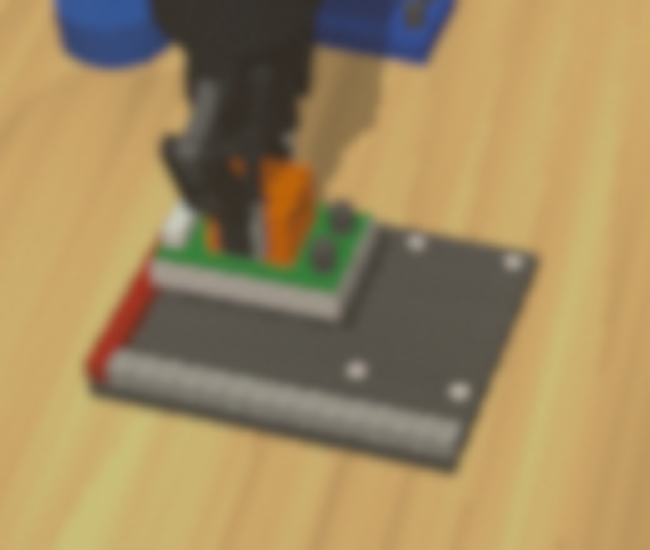

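The module hovers over the plate, level and parallel to the fences. Lowering to about 3 mm above it.

Call:
send_rows(offset=[[0,0,0.04],[0,0,0.06],[0,0,0.06],[0,0,0.05],[0,0,0.04],[0,0,0.02],[0,0,0.013],[0,0,0],[0,0,0],[0,0,0]], turn=[[0,0,0],[0,0,0],[0,0,0],[0,0,0],[0,0,0],[0,0,0],[0,0,0],[0,0,0],[0,0,0],[0,0,0]])

```text
clock: 15.65
position: [612.2, 171.2, 37.6]
eef_rot: [180.0, -0.0, 85.1]
contact_force: [-0.5, -0.5, -1.9]
gripper_width: 0.383
```

Call:
send_rows(offset=[[0,0,0.004],[0,0,0.004],[0,0,0.004],[0,0,0.004],[0,0,0.004],[0,0,0],[0,0,0],[0,0,0],[0,0,0],[0,0,0]], turn=[[0,0,0],[0,0,0],[0,0,0],[0,0,0],[0,0,0],[0,0,0],[0,0,0],[0,0,0],[0,0,0],[0,0,0]])

```text
clock: 16.9
position: [612.1, 171.1, 34.4]
eef_rot: [-180.0, -0.0, 85.1]
contact_force: [0.3, -0.1, -2.0]
gripper_width: 0.389
```

Call:
send_rows(offset=[[0,0,0.003],[0,0,0.003],[0,0,0.003],[0,0,0.003],[0,0,0],[0,0,0],[0,0,0],[0,0,0],[0,0,0],[0,0,0]], turn=[[0,0,0],[0,0,0],[0,0,0],[0,0,0],[0,0,0],[0,0,0],[0,0,0],[0,0,0],[0,0,0],[0,0,0]])

```text
clock: 18.15
position: [612.1, 171.2, 32.9]
eef_rot: [180.0, -0.0, 85.1]
contact_force: [-2.4, -0.7, 5.5]
gripper_width: 0.386
```

The module is on the plate with about 7 N down. Sliding towards the red fence.

Call:
send_rows(offset=[[0,0.007,0],[0,0.01,0],[0,0.01,0],[0,0.01,0],[0,0.01,0],[0,0.01,0],[0,0.007,0],[0,0.003,0],[0,0,0],[0,0,0]], turn=[[0,0,0],[0,0,0],[0,0,0],[0,0,0],[0,0,0],[0,0,0],[0,0,0],[0,0,0],[0,0,0],[0,0,0]])

```text
clock: 19.4
position: [622.2, 170.4, 32.9]
eef_rot: [180.0, -0.0, 85.1]
contact_force: [-3.8, 0.7, 5.7]
gripper_width: 0.382
```

Call:
send_rows(offset=[[0.007,0,0],[0.01,0,0],[0.01,0,0],[0.01,0,0],[0.01,0,0],[0.01,0,0],[0.007,0,0],[0.003,0,0],[0,0,0],[0,0,0]], turn=[[0,0,0],[0,0,0],[0,0,0],[0,0,0],[0,0,0],[0,0,0],[0,0,0],[0,0,0],[0,0,0],[0,0,0]])

```text
clock: 20.65
position: [623.6, 180.0, 32.9]
eef_rot: [179.9, 0.0, 85.1]
contact_force: [0.0, -2.2, 4.4]
gripper_width: 0.388
```

```bash
python3 - <<'E'
from h import *
st=get_state();print(st["position"],st["eef_rot"],st["contact_force"],st["ft_torque"])
for n,(a,b,c,d) in dict(side=(200,310,190,320),scene=(225,305,270,370)).items():
    im=capture(n)[:,:,::-1]
    cv2.imwrite(f"pics/{n}8.png",cv2.resize(im[a:b,c:d],None,fx=5,fy=5,interpolation=cv2.INTER_CUBIC))
E
```

```text
[623.59227934 180.02078971  32.89991397] [1.79930709e+02 1.47760567e-02 8.50563623e+01] [ 0.00443238 -2.23632223  4.37712498] [-0.72437992  0.12819599  0.03325585]
```

View pics/side8.png

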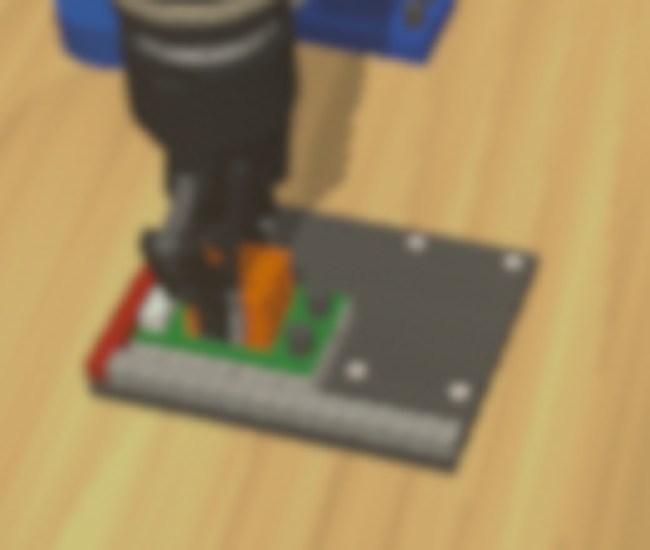

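View pics/scene8.png

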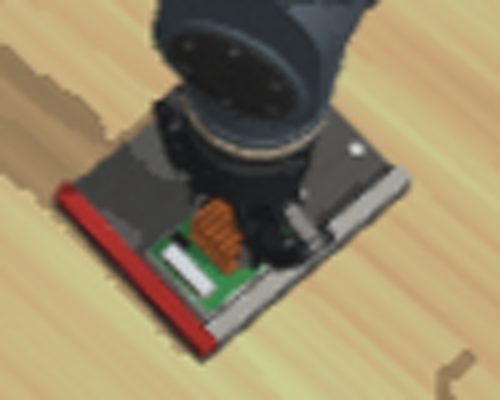

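Call:
send_rows(offset=[[0,0.0027,0],[0,0.0027,0],[0,0.0027,0],[0,0.0027,0],[0,0.0027,0],[0,0.0027,0],[0,0.0027,0],[0,0.0027,0],[0,0,0],[0,0,0]], turn=[[0,0,0],[0,0,0],[0,0,0],[0,0,0],[0,0,0],[0,0,0],[0,0,0],[0,0,0],[0,0,0],[0,0,0]])

```text
clock: 22.0
position: [626.1, 180.4, 32.9]
eef_rot: [-180.0, -0.0, 85.1]
contact_force: [-2.7, -0.8, 7.7]
gripper_width: 0.39
```

Call:
send_rows(offset=[[0.0027,0,0],[0.0027,0,0],[0.0027,0,0],[0.0027,0,0],[0.0027,0,0],[0.0027,0,0],[0.0027,0,0],[0.0027,0,0],[0,0,0],[0,0,0]], turn=[[0,0,0],[0,0,0],[0,0,0],[0,0,0],[0,0,0],[0,0,0],[0,0,0],[0,0,0],[0,0,0],[0,0,0]])

```text
clock: 23.25
position: [626.9, 182.4, 32.9]
eef_rot: [179.9, 0.1, 85.0]
contact_force: [-1.1, -6.2, 6.4]
gripper_width: 0.387
```

The y force is rising (6 N), so it is probably at the steel fence. Now I creep towards the red fence.

Call:
send_rows(offset=[[0,0.002,0],[0,0.002,0],[0,0.002,0],[0,0.002,0],[0,0.002,0],[0,0.002,0],[0,0,0],[0,0,0],[0,0,0],[0,0,0]], turn=[[0,0,0],[0,0,0],[0,0,0],[0,0,0],[0,0,0],[0,0,0],[0,0,0],[0,0,0],[0,0,0],[0,0,0]])

```text
clock: 24.5
position: [627.2, 182.4, 32.9]
eef_rot: [-179.9, 0.1, 85.0]
contact_force: [-7.3, -4.2, 10.2]
gripper_width: 0.387
```

```bash
python3 - <<'E'
from h import *
st=get_state();print(st["position"],st["eef_rot"],st["contact_force"],st["ft_torque"])
E
```

```text
[627.15749707 182.40121802  32.88804135] [-1.79902923e+02  6.25549751e-02  8.50452204e+01] [-7.28040607 -4.18975912 10.16973449] [-0.93445314  1.27185681 -0.11916864]
```

Position is now stalled on both axes, with forces of about 7 N and 5 N. I'll add a little push on each, especially y, to be clear of the plate-friction ambiguity.

Call:
send_rows(offset=[[0.002,0,-0.001],[0.002,0,0],[0.002,0,0],[0.002,0,0],[0,0.002,0],[0,0.002,0],[0,0,0],[0,0,0],[0,0,0],[0,0,0]], turn=[[0,0,0],[0,0,0],[0,0,0],[0,0,0],[0,0,0],[0,0,0],[0,0,0],[0,0,0],[0,0,0],[0,0,0]])

```text
clock: 25.75
position: [627.2, 182.5, 32.9]
eef_rot: [-179.8, 0.2, 85.0]
contact_force: [-9.2, -9.5, 12.3]
gripper_width: 0.386
```

```bash
python3 - <<'E'
from h import *
st=get_state();print(st["position"],st["eef_rot"],st["contact_force"],st["ft_torque"],st["gripper_width"])
for n,(a,b,c,d) in dict(side=(250,300,200,280),scene=(255,305,280,350)).items():
    im=capture(n)[:,:,::-1]
    cv2.imwrite(f"pics/{n}9.png",cv2.resize(im[a:b,c:d],None,fx=8,fy=8,interpolation=cv2.INTER_CUBIC))
im=capture("wrist"); cv2.imwrite("pics/w9.png",im[:,:,::-1])
E
```

```text
[627.21130738 182.50873971  32.92248837] [-1.79845781e+02  1.65489184e-01  8.50063520e+01] [-9.2380185  -9.49804366 12.30071681] [-1.73375031  1.55759319 -0.21371709] 0.38552166531380044
```

View pics/side9.png

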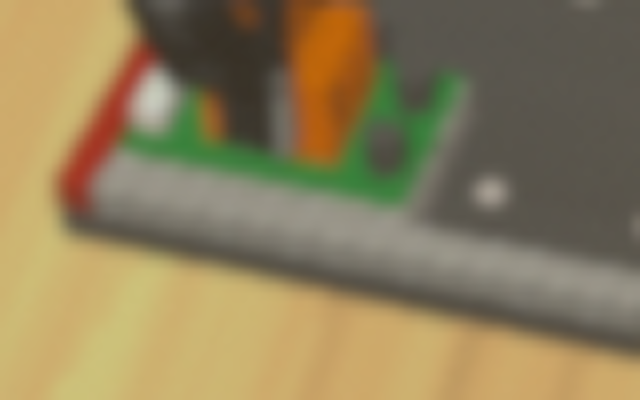

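View pics/scene9.png

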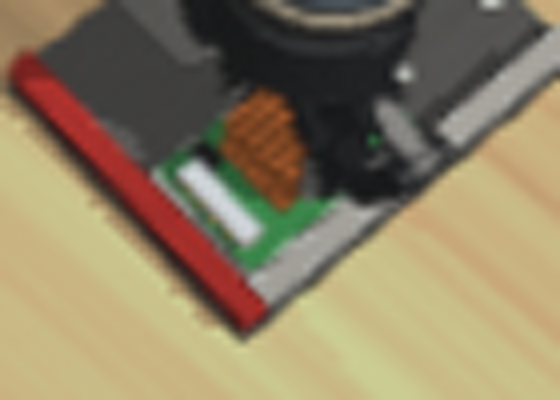

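View pics/w9.png

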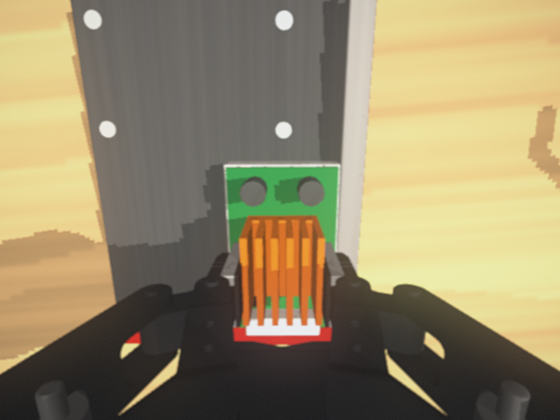

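Both views show the connector end against the red fence and the long side against the steel fence, square. I'll add a little x push for margin and relieve some of the down force.

Call:
send_rows(offset=[[0,0,-0.001],[0,0.002,0],[0,0.002,0],[0,0.002,0],[0.002,0,0],[0,0,0],[0,0,0],[0,0,0],[0,0,0],[0,0,0]], turn=[[0,0,0],[0,0,0],[0,0,0],[0,0,0],[0,0,0],[0,0,0],[0,0,0],[0,0,0],[0,0,0],[0,0,0]])

```text
clock: 27.15
position: [628.0, 182.5, 32.9]
eef_rot: [-179.8, 0.2, 85.0]
contact_force: [-9.9, -9.6, 10.8]
gripper_width: 0.385
```

```bash
python3 - <<'E'
from h import *
st=get_state();print(st["position"],st["eef_rot"],st["contact_force"],st["ft_torque"],st["qvel"])
im=capture("wrist"); T=wfc("wrist",st); cv2.imwrite("pics/w10.png",cv2.resize(im[150:350,180:400,::-1],None,fx=3,fy=3,interpolation=cv2.INTER_CUBIC))
im=capture("scene"); cv2.imwrite("pics/scene10.png",im[:,:,::-1])
E
```

```text
[628.01011437 182.45651413  32.93859039] [-179.83094113    0.19459805   84.99617679] [-9.86266407 -9.58313258 10.8027629 ] [-1.89081244  1.64196111 -0.2025041 ] [-0.01663218  0.00022168 -0.02569596 -0.02078133  0.05376823  0.03795975]
```

View pics/w10.png

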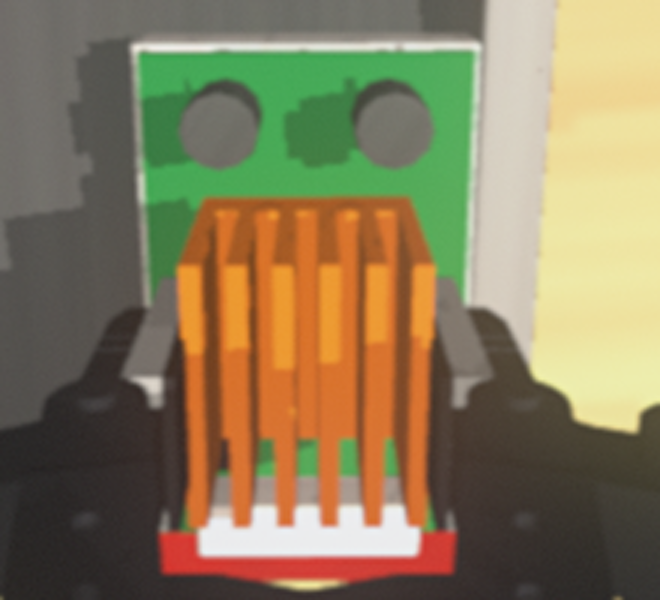

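View pics/scene10.png

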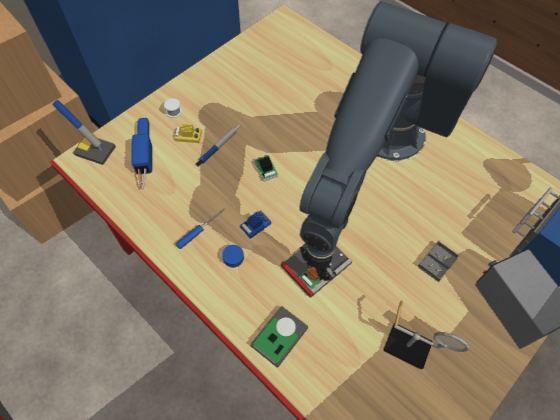

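TCP x moved 0.8 mm for a 0.9 mm command with hardly any rise in force, so much of that 9 N was drag. The red fence is probably only now being reached, so I keep creeping.

Call:
send_rows(offset=[[0,0.002,0],[0,0.002,0],[0,0.002,0],[0,0.002,0],[0,0,0],[0,0,0],[0,0,0],[0,0,0],[0,0,0],[0,0,0]], turn=[[0,0,0],[0,0,0],[0,0,0],[0,0,0],[0,0,0],[0,0,0],[0,0,0],[0,0,0],[0,0,0],[0,0,0]])

```text
clock: 28.5
position: [629.0, 182.4, 33.0]
eef_rot: [-179.8, 0.2, 85.0]
contact_force: [-10.1, -9.3, 12.7]
gripper_width: 0.388
```

Call:
send_rows(offset=[[0,0.002,0],[0,0.002,0],[0,0.002,0],[0,0,0],[0,0,0],[0,0,0],[0,0,0],[0,0,0],[0,0,0],[0,0,0]], turn=[[0,0,0],[0,0,0],[0,0,0],[0,0,0],[0,0,0],[0,0,0],[0,0,0],[0,0,0],[0,0,0],[0,0,0]])

```text
clock: 29.75
position: [629.2, 182.4, 32.9]
eef_rot: [-179.7, 0.2, 85.0]
contact_force: [-12.6, -9.0, 14.8]
gripper_width: 0.39
```

Call:
send_rows(offset=[[0,0.002,-0.001],[0,0.002,0],[0,0.002,0],[0,0,0],[0,0,0],[0,0,0],[0,0,0],[0,0,0],[0,0,0],[0,0,0]], turn=[[0,0,0],[0,0,0],[0,0,0],[0,0,0],[0,0,0],[0,0,0],[0,0,0],[0,0,0],[0,0,0],[0,0,0]])

```text
clock: 31.0
position: [629.3, 182.3, 33.0]
eef_rot: [-179.7, 0.2, 85.0]
contact_force: [-16.7, -9.2, 16.1]
gripper_width: 0.386
```

```bash
python3 - <<'E'
from h import *
for i in range(3):
    st=get_state();print(st["clock"],st["position"],st["eef_rot"],st["contact_force"],st["ft_torque"])
    im=capture(["side","scene","wrist"][i]); cv2.imwrite(f"pics/f{i}.png",cv2.resize(im[[250,250,150][i]:[300,305,350][i],[200,280,180][i]:[280,350,400][i],::-1],None,fx=[8,8,3][i],fy=[8,8,3][i],interpolation=cv2.INTER_CUBIC))
E
```

```text
31.0 [629.2552238  182.31528364  33.02212357] [-179.65842106    0.19761175   85.00963408] [-16.68427872  -9.21329658  16.14883766] [-1.71577535  2.94381598 -0.32413765]
31.05 [629.26050873 182.34547076  33.01445752] [-179.65813377    0.1982599    85.01146437] [-15.43681672  -8.43427027  15.73258491] [-1.78932284  2.88346184 -0.35393779]
31.1 [629.27311983 182.34310597  33.02825734] [-179.65968939    0.19670592   85.01056971] [-16.33711121  -8.54055173  15.71768172] [-1.77623695  2.93761618 -0.2576692 ]
```

View pics/f1.png

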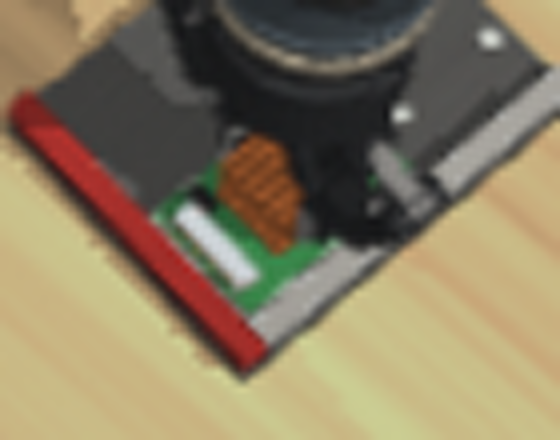

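View pics/f2.png

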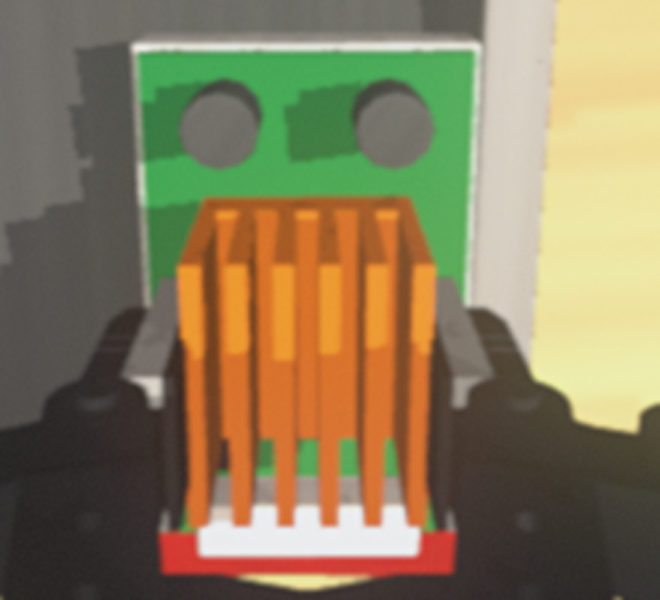

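Now x is firm: the last 0.45 mm of push moved the TCP only 0.1 mm and the force rose 4 N. With y stalled too, both fences are bearing. Handing in.

```bash
python3 - <<'E'
from h import *
print(close_job()); st=get_state(); print(st["position"],st["contact_force"],st["gripper_width"])
E
```

```text
the job is handed in; nothing more can be done
None
the job is handed in; nothing more can be done
```

I picked up the orange-sinked module and set it flat on the jig plate. I slid it gently into the corner and handed the job in at about 31 s, still gripping it and pressing on both fences.

**Last checks:**
- **Red fence:** the wrist read about 16 N in total. The last push raised the force by 4 N and moved the tool only 0.1 mm, so the connector end is firmly bearing. That is more than the "few newtons" asked for, but well under the 60 N limit.
- **Steel fence:** about 9–10 N in total, with no further movement when I pushed.
- **What the forces include:** these are wrist readings, so some of each is drag on the plate and the other fence. The true contact forces are somewhat lower.
- **Squareness and flatness:** tool tilt was about 0.4° and tool yaw 85.0°, against a measured jig yaw of -5.05°. That is within about 0.5° of square. The tool height showed the module still down on the plate.
- **Corner position:** I never measured the gap between module corner and jig corner directly. It rests on contact with both fences.
- **Bystanders:** the other module and the bystanders looked unmoved in the last full picture, taken about 4 s before hand-in.

**Checks that disagreed:**
- The first stall in x was only drag: the tool then crept about 2 mm further before it really met the red fence.
- The final tool position was about 1 mm off in x and 2 mm off in y from the camera-based estimate. That is roughly the camera calibration error.
- The first scene-camera estimate of the jig corner was about 4.5 mm off the wrist-camera one, so I used the wrist camera.

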